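Pack a circuit board in its test fixture and hold it down on the test pins

TASK

A graphics board sits on sprung test pins with four edge stops around it; three stops leave only a narrow slit, one leaves a gap wide enough for the orange spacer. Take the spacer from its rack, slide it upright all the way down into that wide gap without forcing it against the other stops, and let go of it; then press the board straight down with the fingers, firmly but without crushing it (under 60 N), until its face is flush with the blue end rails. Finish while still holding the board down like that, and leave the other things on the bench alone.

Things in the scene. Friction and masses are not known exactly. Their poses are not given: they have to be found in the camera images.
- fixture: Fixed test fixture: aluminium base 200 (x) x 190 (y) x 20 mm, blue end rails (tops 50 mm above the bench) at x = -86 and +86 mm, the board between them. Origin: centre of the underside, on the bench. The gaps lie along the board's two long edges (y = -45 and +45 mm), between board and stops; their floor is the base's top, 20 mm above the bench, 30 mm below the stops' tops.
- board (a joint): How far the board is pressed down (m): 0 = up, its face 6 mm above the rail tops (56 mm above the bench); 0.006 = hard stop, flush with the rails. About 7 N starts it, about 13 N reaches the stop; it springs back when let go. Dark graphics board, 150 (fixture x) x 90 (y) mm with its grey stiffener 28 mm thick, centred on the fixture; moves only straight up and down.
- press_pad (a point): Centre of the top of the silver heat spreader (44 x 44 x 4 mm) in the middle of the board: the best place to press, with closed fingers, 60 mm above the bench when up, 54 mm when flush. Axes as the fixture's. A row of round capacitors, 8 mm tall, stands on the board 58 mm from here towards -x.
- stop_thin: Red edge stop, 44 (x) x 20 (y) x 30 mm, fixed on the base: leaves the wide gap, 15 mm, to the board's edge. At one of four places: fixture x = -38 or +38, y = -70 or +70 mm. Origin: centre of its underside; axes as the fixture's; top 50 mm above the bench. The wide gap's centre: same fixture x as the stop, fixture y = 52.5 mm on the stop's side (17.5 mm from the stop's centre).
- stop_thick1: Steel edge stop, 44 x 38 x 30 mm, in another of the four places; leaves only a 6 mm slit to the board. Origin: centre of its underside.
- stop_thick2: As stop_thick1.
- stop_thick3: As stop_thick1.
- rack: Fixed black rack 75 x 65 x 30 mm in which the spacer stands, in a slot 39 x 15 mm with its floor 8 mm above the bench. Origin: centre of its underside; axes roughly as the spacer's.
- spacer: Orange spacer, about 50 g: an upright slab 36 mm wide (its x), 12 mm thick (its y), 80 mm tall (its z), with a white band round it 22 mm above its middle. The lowest 14 mm of its foot taper from 12 to 8 mm thick. Origin: centre of its underside.
- spacer_mid (a point): Centre of the spacer, 40 mm above its foot; axes as the spacer's. The part from 10 to 35 mm above this point is a good place to grip across the 12 mm thickness; in the gap the spacer stands 50 mm proud of the stops.
- spacer_foot (a point): Centre of the spacer's underside.
- wick_spool: Bystander: blue spool, 60 mm across, 18 mm high.
- flux_jar: Bystander: amber jar, 44 mm across, 45 mm tall.
- screwdriver: Bystander: screwdriver lying on the bench.
- heat_sink: Bystander: finned aluminium heat sink 60 x 60 x 28 mm.
- multimeter: Bystander: yellow multimeter, 185 x 92 x 46 mm.
- pliers: Bystander: pliers with red handles, 150 mm long, lying.
Not all that is in view belongs to the job. Of the things like the spacer, leave any that is turquoise; of the rest the smaller one is meant.

How it is judged:
By the outcome, as a careful person would: the job done as asked, in the order asked, and still so for the second after the job is handed in, while the arm keeps its last pose, push and grip.
It also fails if it takes over 48 s, if anything falls off the work surface, if the arm or the gripper's body presses on something with over 40 N, if the wrist force passes 120 N, or if a joint passes its speed limit or range.

ROBOT

A 6-joint arm with a two-finger parallel gripper is mounted at the origin on the work surface. World frame = base frame: x ahead of the robot, y to its left, z up, the work surface at z = 0. Lengths are in m, angles in rad, forces in N, time in s.
With the tool pointing down it reaches from about 0.35 to 0.975 m from the base axis. Payload 4.9 kg.
Tool frame: the origin (TCP) lies midway between the tips of the shut fingers; the grasp point (between the pads) lies 19 mm behind it; z points along the fingers, y is the direction in which the jaws open and shut (so a half turn about z gives the same grasp; the last joint's range is limited). The gripper opens to 85 mm and grips with 20 to 120 N. Pads are 22 mm wide; open, the fingers measure 114 mm over their backs; the gripper's body (76 mm by 85 mm) begins 54 mm behind the grasp point. The pads swing forward as they close: fully open they stand 13 mm farther back than shut.
Start: joints at [-1.41, 0.053, 1.613, -0, 1.476, -0.119], TCP at [0.173, -0.601, 0.231] pointing down, gripper open.
Joint ranges: [-3.01, 3.01], [-1.01, 2.22], [0.06, 2.58], [-1.02, 4.17], [0.09, 2.62], [-3.14, 3.14]. Speed limits (rad/s): [2.57, 2.57, 3.14, 3.14, 3.14, 3.14].

INTERFACE

Orientations are given as a 3x3 rotation matrix whose columns are the frame's x, y, z axes.
In Python, from station import arm, viewer, hand_in gives the robot as it stands.
- The arm moves only by the tool send_rows, never from a script. Its argument "commands" is a list of rows, each a list of 3 entries, a list of its own where there are three numbers: the finger opening in cm, from 0 to 8.54, then the shift along the tool's x, y, z in cm, then the turn, a rotation vector about the tool's x, y, z in degrees. A call has 1 to 10 rows; each row is the pose to reach, as a shift and turn from the pose commanded when the call began, along the tool's axes at that moment; what a row does not reach only later rows make up. A row lasts 1/12 s, in which the tool goes at most 41.7 mm and 7.16 degrees, less where a joint would pass 70% of its speed; a pose out of reach is approached as far as the arm can. A call with a gripper value outside its range is refused whole. The fingers move at their own pace and stop on an object; "force" is the grip in N (left out, the last holds). Time passes only in rows, so rows that repeat a pose let the fingers close. It gives the time, the measured TCP pose, the force and the opening at its end, in the units of the state.
- arm.observe(): the state, without advancing time (a new reading comes with each control period).
- viewer.camera(name): name is "scene" or "side" or "wrist"; returns the picture (384x512x3 uint8, red, green, blue); there is no depth.
- viewer.camera_model(name): a dict with "fx", "fy", "cx", "cy" (pixels), "R" (3x3) and "t" (3): a world point X has camera coordinates R X + t. Camera axes: x right, y down, z forward; pixel columns grow to the right and rows downward; lengths in m; the calibration is good to about 2 mm. A picture is of the moment at which its call begins: read the wrist's pose just before it. camera_model takes no time and is no camera call; for the wrist camera it gives the pose at the moment of the call.
- hand_in(): hands the job in, once; it reports no verdict.
The state is a dict: "t": time; "joint_pos": joint angles; "joint_velocities": joint speeds; "tau": joint torques, N m; "ee_pos": TCP position; "orientation": TCP orientation; "wrist_force": force on the tool from outside, world axes, zero at the start; "torque": the same for the moment, N m; "finger_gap": finger opening in m.
Only numpy, scipy, OpenCV 4.12 (cv2) and the standard library are available. Lean on these libraries where they do the work, as an engineer would, in place of code of your own. Each camera call takes 0.05 s, during which the arm holds its last target. There are 200 camera calls.

## Working session

There is one attempt and no reset: what is moved stays moved. The work goes in short steps, Python scripts to look and compute and a tool call to move; the robot and the scene stay as the last step left them, time stands still between calls to the robot, and variables do not carry over. Pictures are saved under pics/ and viewed, about 8 in all and at most 12, crops included, and the job is handed in when it is done.

Besides the shell and the picture viewer there is one more tool, called as name(argument=value, ...) on one line, values as JSON. send_rows: Moves the arm, as the interface text tells. Its arguments: {"type":"object","properties":{"commands":{"type":"array"},"force":{"type":"number"}},"required":["commands"]}

```bash
mkdir -p pics
cat > h.py <<'E'
import numpy as np, cv2
from station import arm, viewer
def save(n,im,s=1.0): cv2.imwrite('pics/'+n+'.png',cv2.resize(im[:,:,::-1],None,fx=s,fy=s,interpolation=cv2.INTER_CUBIC))
def ray(m,px):
    R=np.array(m['R']);t=np.array(m['t']); d=np.array([(px[0]-m['cx'])/m['fx'],(px[1]-m['cy'])/m['fy'],1.])
    return -R.T@t, R.T@d
def plane(m,px,z):
    c,d=ray(m,px); return c+d*(z-c[2])/d[2]
def proj(m,X):
    c=np.array(m['R'])@np.array(X)+np.array(m['t']); return np.array([m['fx']*c[0]/c[2]+m['cx'],m['fy']*c[1]/c[2]+m['cy']])
E
python3 - <<'E'
from h import *
a=viewer.camera('scene');b=viewer.camera('side')
np.save('a.npy',a);np.save('b.npy',b)
save('scene0',a,1.55);save('side0',b,1.55)
for n in('scene','side'):
    m=viewer.camera_model(n);c,d=ray(m,(256,192));print(n,m['fx'],c.round(3),(d/np.linalg.norm(d)).round(3))
s=arm.observe();print(s['t'],s['ee_pos'],s['orientation'],s['wrist_force'])
E
```

```text
scene 366.95272942699654 [ 1.039 -0.28   0.773] [-0.535  0.394 -0.747]
side 358.8620549904982 [0.488 0.751 0.659] [ 0.026 -0.762 -0.647]
0.1 [ 0.17251663 -0.60010949  0.23013659] [[ 9.61117670e-01  2.76138962e-01 -3.12379808e-04]
 [ 2.76139048e-01 -9.61115815e-01  1.90160729e-03]
 [ 2.24874689e-04 -1.91392863e-03 -9.99998143e-01]] [-0.57340306 -0.14890495 -0.05343255]
```

View pics/scene0.png

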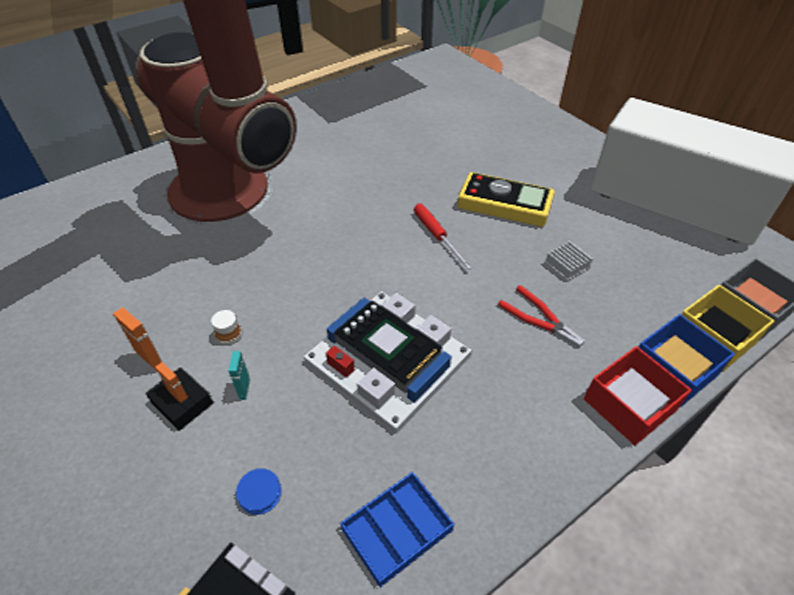

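View pics/side0.png

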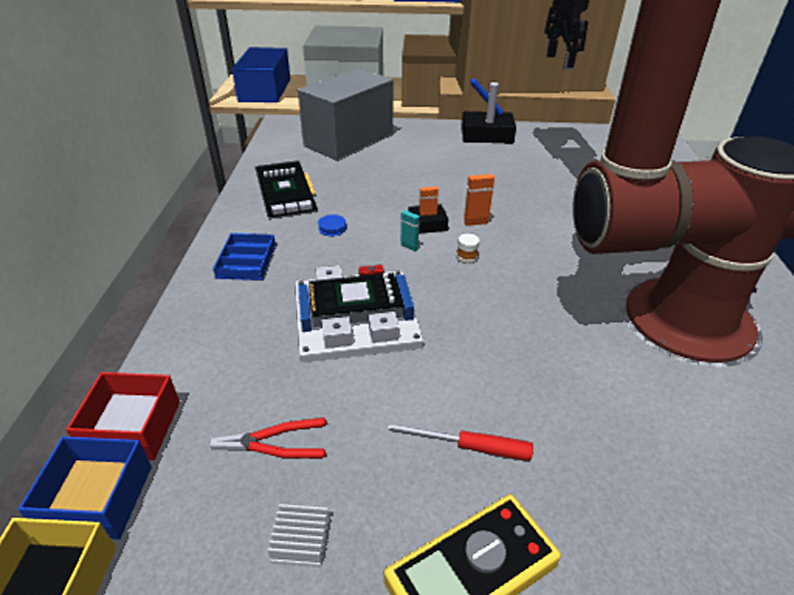

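The scene view (scaled by 1.55) shows three spacer-like slabs: a big orange one at (137,335), a smaller orange one in the black rack at (172,382) and a turquoise one at (239,375). The one meant is the smaller orange one in the rack. The red stop is at (340,360), on the rack's side of the board.

Run:
```python
from h import *
a=np.load('a.npy');b=np.load('b.npy')
M={n:viewer.camera_model(n) for n in('scene','side')}
def comps(im,mask,mn):
    n,l,s,c=cv2.connectedComponentsWithStats(mask.astype(np.uint8)*255)
    return [(s[i],c[i].round(1),(l==i)) for i in range(1,n) if s[i][4]>mn]
for n,im in(('scene',a),('side',b)):
    h=cv2.cvtColor(im,cv2.COLOR_RGB2HSV).astype(int);H,S,V=h[...,0],h[...,1],h[...,2]
    for nm,mk in (('orange',(H>7)&(H<16)&(S>150)&(V>60)),('red',((H<4)|(H>176))&(S>150)&(V>50)),('blue',(H>100)&(H<125)&(S>140)&(V>40)),('white',(S<40)&(V>190))):
        for s,c,m in comps(im,mk,25):
            if not(60<c[0]<320 and 95<c[1]<290):continue
            cs,_=cv2.findContours(m.astype(np.uint8),0,2)
            r=cv2.minAreaRect(cs[0]);q=cv2.boxPoints(r)
            print(n,nm,s[4],c,plane(M[n],c,0.05).round(3)[:2],'box',q.round(0).astype(int).tolist())
top=np.hstack([cv2.resize(a[190:280,70:170],(400,360),interpolation=cv2.INTER_CUBIC),cv2.resize(b[110:170,250:330],(400,360),interpolation=cv2.INTER_CUBIC)])
bot=np.hstack([cv2.resize(a[180:280,190:310],(400,240),interpolation=cv2.INTER_CUBIC),cv2.resize(b[165:235,185:280],(400,240),interpolation=cv2.INTER_CUBIC)])
save('crop1',np.vstack([top,bot]))
```

```text
scene orange 186 [ 83.2 207.9] [ 0.305 -0.284] box [[72, 204], [78, 197], [95, 212], [89, 219]]
scene orange 58 [147. 216.] [ 0.425 -0.165] box [[139, 215], [153, 210], [155, 216], [141, 221]]
scene orange 388 [102.1 236.2] [ 0.418 -0.278] box [[80, 216], [88, 209], [124, 253], [115, 260]]
scene red 185 [276.8 142.4] [0.399 0.269] box [[266, 135], [271, 130], [288, 150], [283, 155]]
scene red 190 [219.2 233. ] [ 0.576 -0.048] box [[208, 231], [215, 222], [231, 234], [224, 243]]
scene blue 173 [222.9 204.9] [0.507 0.007] box [[208, 215], [232, 189], [238, 194], [215, 220]]
scene blue 342 [276.  242.6] [0.678 0.045] box [[260, 253], [286, 226], [293, 233], [266, 259]]
scene white 187 [254.6 195.6] [0.53  0.091] box [[240, 193], [246, 183], [267, 196], [261, 206]]
scene white 147 [143.7 205.4] [ 0.389 -0.157] box [[136, 200], [151, 200], [151, 211], [136, 211]]
scene white 222 [276.8 210.2] [0.603 0.107] box [[263, 208], [269, 198], [290, 210], [284, 221]]
scene white 239 [249.8 217.8] [0.582 0.038] box [[238, 218], [252, 206], [262, 217], [248, 229]]
scene white 488 [271.5 249.4] [0.68
[... 1383 characters left out ...]
 183], [200, 213], [195, 213]]
side white 80 [302.  153.9] [ 0.383 -0.152] box [[296, 151], [309, 151], [309, 157], [296, 157]]
side white 108 [211.6 175.4] [ 0.639 -0.03 ] box [[203, 172], [220, 171], [220, 178], [204, 180]]
side white 987 [228.7 213.8] [0.576 0.12 ] box [[190, 181], [269, 176], [272, 223], [193, 228]]
side white 174 [228.2 187.7] [0.588 0.02 ] box [[220, 183], [236, 182], [237, 192], [221, 194]]
side white 644 [ 80.9 265.9] [0.869 0.295] box [[61, 255], [99, 255], [99, 277], [61, 277]]
side white 97 [272.9 278.2] [0.466 0.304] box [[250, 275], [250, 273], [295, 281], [295, 283]]
side white 102 [145.8 283.9] [0.721 0.332] box [[134, 283], [157, 279], [158, 286], [136, 290]]
```

View pics/crop1.png

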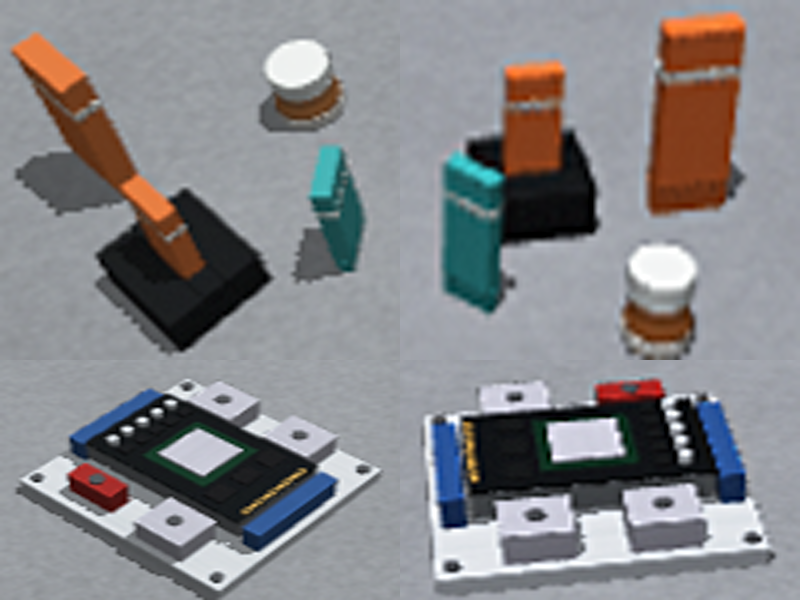

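The crop confirms it: the small orange slab with the white band stands in the black rack, the larger orange slab stands free behind it, and the turquoise one is nearer the jar. The red stop is at fixture (-x, -y), since the capacitors mark -x. Next I get coarse positions and the wrist camera geometry.

Run:
```python
from h import *
A=viewer.camera_model('scene');B=viewer.camera_model('side')
def tri(p,q):
    c1,d1=ray(A,p);c2,d2=ray(B,q);d1/=np.linalg.norm(d1);d2/=np.linalg.norm(d2)
    s=np.linalg.lstsq(np.c_[d1,-d2],c2-c1,rcond=None)[0];x,y=c1+s[0]*d1,c2+s[1]*d2
    return ((x+y)/2).round(4),round(np.linalg.norm(x-y),4)
# crops -> pixels
sa=lambda x,y:(70+x/4-.4,190+y/4-.4); sb=lambda x,y:(250+(x-400)/5-.4,110+y/6-.4)
print('spacer top',tri(sa(148,197),sb(535,68)))
print('topA',plane(A,sa(148,197),.088),'topB',plane(B,sb(535,68),.088))
print('top long ends A',plane(A,sa(128,180),.088),plane(A,sa(170,218),.088),'B',plane(B,sb(505,69),.088),plane(B,sb(565,65),.088))
for nm,p,q in (('pad',(249.8,217.8),(228.2,187.7)),):print(nm,tri(p,q),plane(A,p,.06),plane(B,q,.06))
print('red',tri((219.2,231),(238.9,173)))
W=viewer.camera_model('wrist');s=arm.observe();Rt=np.array(s['orientation']);c,d=ray(W,(256,192))
print('cam in tool',Rt.T@(c-s['ee_pos']),'axes',(Rt.T@np.array(W['R']).T).round(3).tolist(),W['fx'])
```

```text
spacer top (array([ 0.4626, -0.273 ,  0.0895]), np.float64(0.0036))
topA [ 0.46363654 -0.27246457  0.088     ] topB [ 0.46119977 -0.27835327  0.088     ]
top long ends A [ 0.44574678 -0.27721099  0.088     ] [ 0.48439733 -0.26793076  0.088     ] B [ 0.48043974 -0.27600246  0.088     ] [ 0.44189478 -0.28287975  0.088     ]
pad (array([0.5869, 0.0333, 0.0601]), np.float64(0.0027)) [0.58829526 0.03373094 0.06      ] [0.58586744 0.03211014 0.06      ]
red (array([ 0.5668, -0.045 ,  0.0486]), np.float64(0.0057))
cam in tool [ 0.07837456 -0.0002483  -0.14272475] axes [[0.0, -0.952, -0.307], [1.0, 0.0, -0.001], [0.001, -0.307, 0.952]] 292.98702592827885
```

send_rows(commands=[[6,[36.9,-23.3,2],[0,0,3.5]],[6,[36.9,-23.3,2],[0,0,3.5]],[6,[36.9,-23.3,2],[0,0,3.5]],[6,[36.9,-23.3,2],[0,0,3.5]],[6,[36.9,-23.3,2],[0,0,3.5]],[6,[36.9,-23.3,2],[0,0,3.5]],[6,[36.9,-23.3,2],[0,0,3.5]],[6,[36.9,-23.3,2],[0,0,3.5]],[6,[36.9,-23.3,2],[0,0,3.5]],[6,[36.9,-23.3,2],[0,0,3.5]]])

```text
t: 0.93
ee_pos: [0.4502, -0.2879, 0.2118]
orientation: [[0.976, 0.217, -0.0], [0.217, -0.976, 0.0], [-0.0, -0.0, -1.0]]
wrist_force: [-0.1, -0.5, 0.0]
finger_gap: 0.0601
```

send_rows(commands=[[6,[0,0,0],[0,0,0]],[6,[0,0,0],[0,0,0]],[6,[0,0,0],[0,0,0]]])

```text
t: 1.18
ee_pos: [0.4492, -0.2899, 0.2118]
orientation: [[0.976, 0.218, -0.001], [0.218, -0.976, 0.0], [-0.001, -0.0, -1.0]]
wrist_force: [0.2, 0.4, -0.6]
finger_gap: 0.0602
```

```bash
cat > w.py <<'E'
from h import *
import sys
s=arm.observe();m=viewer.camera_model('wrist');im=viewer.camera('wrist')
np.savez(sys.argv[1],im=im,p=s['ee_pos'],Rt=s['orientation'],**m)
save(sys.argv[1],im,1.5);print(s['t'],np.round(s['ee_pos'],4),np.round(s['orientation'],4).tolist())
E
python3 w.py w1
```

```text
1.1833 [ 0.4492 -0.2899  0.2118] [[0.976, 0.2176, -0.0009], [0.2176, -0.976, 0.0001], [-0.0009, -0.0003, -1.0]]
```

View pics/w1.png

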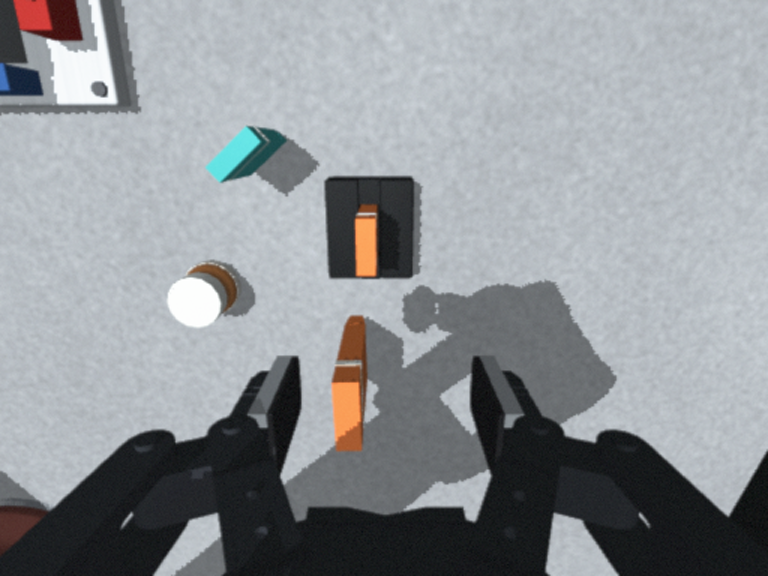

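The wrist view shows the target's top face at about (367,245) of the 1.5x picture, the rack around it, and the big orange slab close by at (348,415). I measure both, with the slab's height as a clearance check.

Run:
```python
from h import *
d=dict(np.load('w1.npz'));im=d['im'];h=cv2.cvtColor(im,cv2.COLOR_RGB2HSV).astype(int)
Rt,p=d['Rt'],d['p']
mk=((h[...,0]>7)&(h[...,0]<17)&(h[...,1]>130)&(h[...,2]>215)).astype(np.uint8)
n,l,s,c=cv2.connectedComponentsWithStats(mk)
A=viewer.camera_model('scene')
for i in range(1,n):
    if s[i][4]<60: continue
    cs,_=cv2.findContours((l==i).astype(np.uint8),0,2);r=cv2.minAreaRect(cs[0]);q=cv2.boxPoints(r)
    for z in((.088,) if s[i][1]<200 else (.10,.11,.12)):
        P=np.array([plane(d,x,z) for x in q]);e=[np.linalg.norm(P[k]-P[k-1]) for k in range(4)];
        ctr=plane(d,c[i],z); k=int(np.argmax(e));v=P[k]-P[k-1];v*=np.sign(v[0])
        print(c[i].round(1),s[i],z,'ctr',ctr.round(4),'edges',np.round(e,4),'yaw',np.degrees(np.arctan2(v[1],v[0])).round(1),'tool',(Rt.T@(ctr-p)).round(4),'A px',proj(A,ctr).round(1))
# rack top black, z=.03
mk=((h[...,2]<60)).astype(np.uint8);mk[210:]=0;mk[:, :200]=0
mk=cv2.morphologyEx(mk,cv2.MORPH_CLOSE,np.ones((9,9)))
cs,_=cv2.findContours(mk,0,2);k=max(cs,key=cv2.contourArea);r=cv2.minAreaRect(k);q=cv2.boxPoints(r);print('rack box',q.round(0).tolist(),[plane(d,x,.03).round(3).tolist() for x in q])
```

```text
[243.3 164.1] [237 146  13  38 474] 0.088 ctr [ 0.464  -0.2731  0.088 ] edges [0.0351 0.0109 0.0351 0.0114] yaw 11.4 tool [ 0.0182 -0.0131  0.1238] A px [106.4 239.1]
[230.2 270.8] [222 255  18  39 554] 0.1 ctr [ 0.3571 -0.2825  0.1   ] edges [0.0443 0.0167 0.0443 0.0175] yaw 10.5 tool [-0.0882 -0.0272  0.1119] A px [ 83.9 207.9]
[230.2 270.8] [222 255  18  39 554] 0.11 ctr [ 0.3637 -0.2821  0.11  ] edges [0.0426 0.0161 0.0425 0.0168] yaw 10.5 tool [-0.0817 -0.0261  0.1019] A px [ 83.5 206.9]
[230.2 270.8] [222 255  18  39 554] 0.12 ctr [ 0.3703 -0.2817  0.12  ] edges [0.0408 0.0154 0.0408 0.0161] yaw 10.5 tool [-0.0751 -0.0251  0.0919] A px [ 83.2 205.9]
rack box [[218.0, 118.0], [275.0, 118.0], [275.0, 184.0], [218.0, 184.0]] [[0.494, -0.236, 0.03], [0.508, -0.296, 0.03], [0.436, -0.314, 0.03], [0.421, -0.25, 0.03]]
```

send_rows(commands=[[4,[1.8,-1.3,0],[0,0,0]],[4,[1.8,-1.3,4],[0,0,0]],[4,[1.8,-1.3,8],[0,0,0]],[4,[1.8,-1.3,11],[0,0,0]],[4,[1.8,-1.3,13.5],[0,0,0]],[4,[1.8,-1.3,15],[0,0,0]],[4,[1.8,-1.3,15.4],[0,0,0]],[4,[1.8,-1.3,15.4],[0,0,0]],[4,[1.8,-1.3,15.4],[0,0,0]]], force=40)

```text
t: 1.98
ee_pos: [0.4643, -0.2747, 0.0592]
orientation: [[0.977, 0.215, 0.001], [0.215, -0.977, -0.001], [0.001, 0.001, -1.0]]
wrist_force: [-0.4, 0.7, -0.6]
finger_gap: 0.0398
```

```bash
python3 w.py w2
```

```text
1.9833 [ 0.4643 -0.2747  0.0592] [[0.9766, 0.2152, 0.0011], [0.2152, -0.9766, -0.0009], [0.0009, 0.0012, -1.0]]
```

View pics/w2.png

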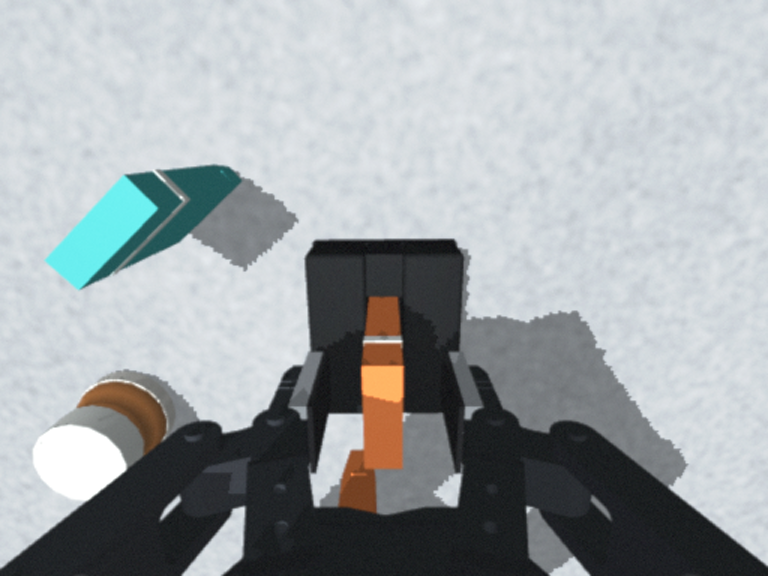

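The jaws straddle the spacer, its top centre at x≈383 against the jaw midline at ≈385, parallel. I close on it.

send_rows(commands=[[0.8,[0,0,0],[0,0,0]],[0.8,[0,0,0],[0,0,0]],[0.8,[0,0,0],[0,0,0]],[0.8,[0,0,0],[0,0,0]],[0.8,[0,0,0],[0,0,0]],[0.8,[0,0,0],[0,0,0]]], force=40)

```text
t: 2.53
ee_pos: [0.4652, -0.274, 0.0599]
orientation: [[0.976, 0.217, 0.002], [0.217, -0.976, -0.002], [0.001, 0.002, -1.0]]
wrist_force: [-1.0, 1.0, 5.2]
finger_gap: 0.0116
```

send_rows(commands=[[0.8,[0,0,-2],[0,0,0]],[0.8,[0,0,-5],[0,0,0]],[0.8,[0,0,-9],[0,0,0]],[0.8,[0,0,-13],[0,0,0]],[0.8,[2,-4,-16],[0,0,0]],[0.8,[4,-8,-16],[0,0,0]],[0.8,[5,-12,-16],[0,0,0]],[0.8,[6,-16,-16],[0,0,0]],[0.8,[7,-20,-16],[0,0,0]],[0.8,[8.5,-22,-16],[0,0,0]]])

```text
t: 3.37
ee_pos: [0.4983, -0.0375, 0.2181]
orientation: [[0.976, 0.218, -0.0], [0.218, -0.976, 0.0], [-0.0, -0.0, -1.0]]
wrist_force: [0.9, -0.4, -0.6]
finger_gap: 0.0114
```

send_rows(commands=[[0.8,[0,0,0],[0,0,0]],[0.8,[0,0,0],[0,0,0]],[0.8,[0,0,0],[0,0,0]]])

```text
t: 3.62
ee_pos: [0.4993, -0.04, 0.2179]
orientation: [[0.976, 0.218, -0.001], [0.218, -0.976, -0.0], [-0.001, 0.0, -1.0]]
wrist_force: [0.8, 0.3, -1.0]
finger_gap: 0.0113
```

```bash
python3 w.py w3
```

```text
3.6167 [ 0.4993 -0.04    0.2179] [[0.976, 0.2178, -0.0006], [0.2178, -0.976, -0.0004], [-0.0007, 0.0002, -1.0]]
```

View pics/w3.png

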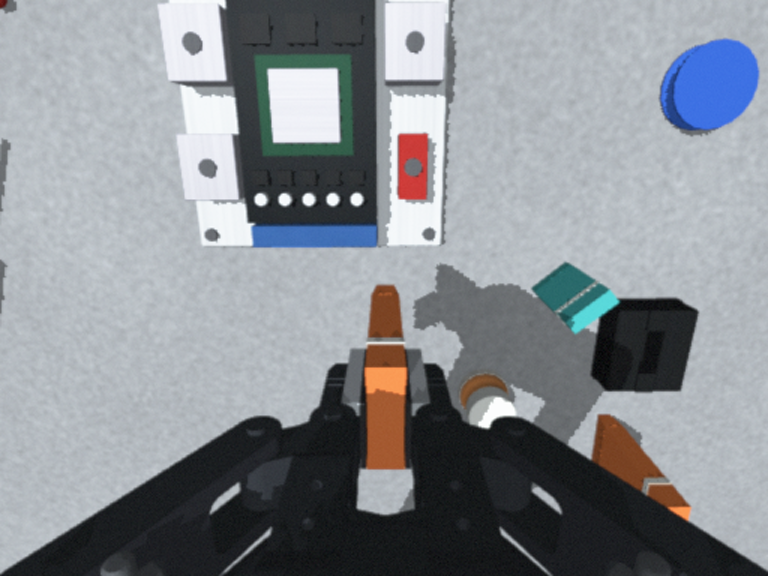

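The wrist view shows the fixture squarely ahead: red stop at (413,167), spreader at (304,105), and the spacer hanging upright in the jaws. I measure from those at their known heights.

```bash
cat > fx.py <<'E'
from h import *
import sys
d=dict(np.load(sys.argv[1]+'.npz'));im=d['im'];h=cv2.cvtColor(im,cv2.COLOR_RGB2HSV).astype(int);H,S,V=h[...,0],h[...,1],h[...,2]
Rt,p=d['Rt'],d['p']
def rect(mk,near,z,nm):
    n,l,s,c=cv2.connectedComponentsWithStats(mk.astype(np.uint8))
    i=min((i for i in range(1,n) if s[i][4]>80),key=lambda i:np.hypot(*(c[i]-near)))
    m=cv2.morphologyEx((l==i).astype(np.uint8),cv2.MORPH_CLOSE,np.ones((7,7)))
    k=max(cv2.findContours(m,0,2)[0],key=cv2.contourArea)
    P=np.array([plane(d,x[0],z)[:2] for x in k]).astype(np.float32)*1000
    r=cv2.minAreaRect(P);q=cv2.boxPoints(r);e=[q[1]-q[0],q[2]-q[1]]
    ctr=np.array([*np.array(r[0])/1000,z]); print(nm,c[i].round(1),'ctr',ctr.round(4),'size',[np.linalg.norm(x).round(1) for x in e],'yaw',[np.degrees(np.arctan2(x[1],x[0])).round(1) for x in e],'tool mm',(Rt.T@(ctr-p)*1000).round(1)); return ctr
n=np.array(eval(sys.argv[2]))/1.5
red=rect(((H<5)|(H>175))&(S>120)&(V>60),n[0],.05,'red')
pad=rect((S<40)&(V>200),n[1],.06,'pad')
# edges: rail / board edge
th=np.radians(12.6);R=np.array([[np.cos(th),-np.sin(th)],[np.sin(th),np.cos(th)]])
print('red-pad in fixture',R.T@(red-pad)[:2]*1000)
g1=red[:2]+R@[0,.0175];g2=pad[:2]+R@[-.038,-.0525]
for g in(g1,g2):print('gap',g.round(4),'tool mm',(Rt.T@(np.r_[g,0]-p)*1000).round(1))
E
python3 fx.py w3 "[(413,160),(304,105)]"
python3 - <<'E'
from h import *
d=dict(np.load('w3.npz'));Rt,p=d['Rt'],d['p']
# spacer foot predicted: TCP + 52 mm
for off in((-.018,-.004),(-.018,.004),(.018,-.004),(.018,.004)):
    print('foot corner px*1.5',(proj(d,p+Rt@np.array([*off,.052]))*1.5).round(1))
print('top',[(proj(d,p+Rt@np.array([x,y,-.028]))*1.5).round(1).tolist() for x in(-.018,.018) for y in (-.006,.006)])
# scanline across gap at rows 130..200
im=d['im']
for r in(95,110,125): print(r,[tuple(int(v) for v in im[r,c]) for c in range(244,276,1)])
E
```

```text
red [274.9 110.6] ctr [ 0.5653 -0.0439  0.05  ] size [np.float32(18.6), np.float32(42.5)] yaw [np.float32(-76.9), np.float32(13.1)] tool mm [ 63.7  18.2 167.9]
pad [202.5  69.8] ctr [0.5868 0.033  0.06  ] size [np.float32(43.2), np.float32(42.4)] yaw [np.float32(-77.4), np.float32(12.6)] tool mm [101.5 -52.2 157.8]
red-pad in fixture [-37.74236072 -70.35711364]
gap [ 0.5615 -0.0268] tool mm [ 63.8   0.6 217.9]
gap [ 0.5612 -0.0265] tool mm [ 63.5   0.3 217.9]
foot corner px*1.5 [377.9 351.1]
foot corner px*1.5 [394.3 351.2]
foot corner px*1.5 [377.5 280.8]
foot corner px*1.5 [394.8 280.8]
top [[367.3, 464.8], [405.3, 464.8], [365.7, 362.4], [407.0, 362.4]]
95 [(47, 51, 57), (48, 54, 57), (47, 53, 57), (49, 53, 58), (49, 53, 57), (48, 51, 57), (66, 70, 74), (137, 142, 145), (153, 160, 164), (153, 157, 162), (154, 159, 164), (156, 161, 165), (158, 165, 169), (158, 163, 167), (155, 160, 164), (164, 169, 174), (222, 227, 231), (240, 244, 247), (244, 247, 249), (243, 246, 248), (224, 225, 228), (157, 126, 128), (186, 64, 62), (201, 59, 56), (202, 59, 55), (201, 59, 56), (202, 60, 58), (20
[... 397 characters left out ...]
224, 223, 228), (161, 126, 128), (191, 67, 65), (206, 62, 57), (200, 63, 59), (156, 77, 77), (120, 105, 109), (112, 112, 119), (109, 113, 119), (110, 115, 119), (109, 113, 119), (106, 110, 117)]
125 [(42, 44, 48), (44, 50, 51), (42, 48, 50), (44, 49, 52), (41, 46, 49), (46, 51, 54), (57, 60, 64), (117, 121, 124), (147, 153, 156), (153, 159, 162), (154, 160, 164), (155, 163, 167), (159, 165, 169), (159, 163, 169), (154, 159, 165), (155, 162, 166), (185, 192, 198), (236, 240, 243), (244, 247, 249), (242, 246, 247), (200, 192, 197), (159, 97, 99), (193, 58, 57), (204, 58, 55), (205, 59, 57), (204, 58, 56), (204, 57, 53), (205, 58, 56), (205, 60, 56), (205, 60, 57), (204, 61, 58), (204, 60, 58)]
```

Everything agrees: red-to-pad offset is (-37.7,-70.4) against the expected (-38,-70), the yaw is 12.6° for both, and the two gap estimates are within 0.4 mm. I move above the gap with the foot about 20 mm above the stops.

send_rows(commands=[[0.8,[3,0,0],[0,0,0]],[0.8,[6,0,0],[0,0,0]],[0.8,[6.5,0.05,2],[0,0,0]],[0.8,[6.5,0.05,5],[0,0,0]],[0.8,[6.5,0.05,8],[0,0,0]],[0.8,[6.5,0.05,9.5],[0,0,0]],[0.8,[6.5,0.05,9.5],[0,0,0]],[0.8,[6.5,0.05,9.5],[0,0,0]],[0.8,[6.5,0.05,9.5],[0,0,0]]])

```text
t: 4.42
ee_pos: [0.564, -0.0276, 0.1248]
orientation: [[0.977, 0.215, 0.002], [0.215, -0.977, -0.0], [0.002, 0.001, -1.0]]
wrist_force: [-0.7, -0.2, -0.0]
finger_gap: 0.0114
```

```bash
python3 w.py w4
python3 - <<'E'
from h import *
s=arm.observe();p=s['ee_pos'];Rt=s['orientation']
print('to gap, tool mm',(Rt.T@(np.array([.5613,-.0267,.072])-p)*1000).round(2),'yaw',np.degrees(np.arctan2(Rt[1][0],Rt[0][0])))
E
```

```text
4.4167 [ 0.564  -0.0276  0.1248] [[0.9765, 0.2155, 0.0024], [0.2155, -0.9765, -0.0005], [0.0022, 0.001, -1.0]]
to gap, tool mm [-3.04 -1.48 53.45] yaw 12.466329832597316
```

View pics/w4.png

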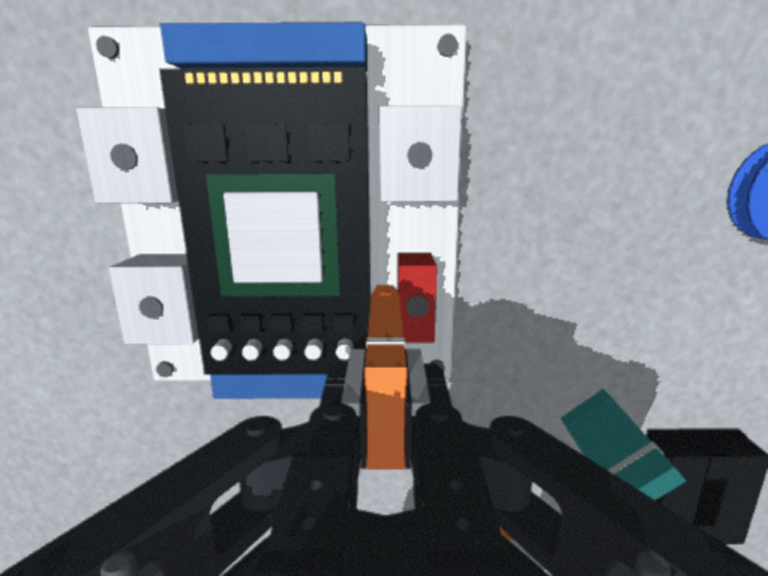

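```bash
python3 fx.py w4 "[(416,300),(270,237)]"
python3 - <<'E'
from h import *
s=arm.observe();print(s['t'],s['ee_pos'],np.degrees(s['joint_velocities']).round(2))
d=dict(np.load('w4.npz'));R=np.array(d['R'])
th=np.radians(12.6);F=np.array([[np.cos(th),-np.sin(th)],[np.sin(th),np.cos(th)]])
o=np.array([.5868,.033])
E
```

```text
red [278.1 196.1] ctr [ 0.5688 -0.0428  0.05  ] size [np.float32(19.7), np.float32(48.3)] yaw [np.float32(-77.5), np.float32(12.5)] tool mm [ 1.3 15.8 74.8]
pad [182.1 157.7] ctr [0.5872 0.0329 0.06  ] size [np.float32(43.2), np.float32(43.0)] yaw [np.float32(-77.3), np.float32(12.7)] tool mm [ 35.6 -54.1  64.8]
red-pad in fixture [-34.47253393 -69.84127589]
gap [ 0.565  -0.0257] tool mm [  1.1  -1.8 124.8]
gap [ 0.5616 -0.0266] tool mm [ -2.4  -1.6 124.8]
4.4667 [ 0.56440138 -0.02744914  0.12545817] [ 0.4  -0.43 -0.33 -0.07 -0.12 -0.02]
```

The pad and the red stop's cross-gap centre both put the gap centre 1.6 mm to tool -y (the red x is off because its front face is in the mask). I correct that and start the descent.

send_rows(commands=[[0.8,[-0.1,-0.16,0],[0,0,0]],[0.8,[-0.1,-0.16,0.5],[0,0,0]],[0.8,[-0.1,-0.16,1],[0,0,0]],[0.8,[-0.1,-0.16,1.5],[0,0,0]],[0.8,[-0.1,-0.16,1.5],[0,0,0]],[0.8,[-0.1,-0.16,1.5],[0,0,0]]])

```text
t: 4.97
ee_pos: [0.5612, -0.025, 0.1074]
orientation: [[0.976, 0.217, -0.001], [0.217, -0.976, 0.0], [-0.001, -0.001, -1.0]]
wrist_force: [1.4, -1.0, -1.0]
finger_gap: 0.0116
```

Run:
```python
from h import *
s=arm.observe();p=s['ee_pos'];Rt=s['orientation']
print(p,'to gap, tool mm',(Rt.T@(np.array([.5614,-.0266,.072])-p)*1000).round(2),'yaw',np.degrees(np.arctan2(Rt[1][0],Rt[0][0])),s['wrist_force'],Rt[2])
```

```text
[ 0.56116806 -0.02495784  0.10740833] to gap, tool mm [-0.08  1.67 35.41] yaw 12.53928970286877 [ 1.42544237 -0.98872693 -0.99835371] [-1.38528869e-03 -5.77204245e-04 -9.99998874e-01]
```

The shift seems twice what I asked for, so the readings may be noisy or the arm may still be settling. I average several before the entry.

```bash
cat > avg.py <<'E'
from h import *
P=[];T=[];C=[]
for i in range(8):
    s=arm.observe();m=viewer.camera_model('wrist');im=viewer.camera('wrist')
    p=np.array(s['ee_pos']);Rt=np.array(s['orientation']);P.append(p)
    h=cv2.cvtColor(im,cv2.COLOR_RGB2HSV);mk=((h[...,1]<40)&(h[...,2]>200)).astype(np.uint8)
    n,l,st,c=cv2.connectedComponentsWithStats(mk)
    pr=proj(m,(.5870,.033,.06));i=min((i for i in range(1,n) if st[i][4]>300),key=lambda i:np.hypot(*(c[i]-pr)))
    x=plane(m,c[i],.06);th=np.radians(12.6)
    g=x[:2]+np.array([[np.cos(th),-np.sin(th)],[np.sin(th),np.cos(th)]])@[-.038,-.0525]
    T.append(Rt.T@(np.r_[g,0]-p)*1000);C.append(x)
print('t',s['t'],'F',np.round(s['wrist_force'],1),'\nee',np.mean(P,0).round(4),np.std(P,0).round(4),'pad',np.mean(C,0).round(4),'\ngap tool mm',np.mean(T,0).round(2),np.std(T,0).round(2),'yaw',np.degrees(np.arctan2(Rt[1,0],Rt[0,0])).round(2))
np.savez('w5',im=im,p=p,Rt=Rt,**m);save('w5',im,1.5)
E
python3 avg.py
```

```text
t 5.3167 F [ 0.4  0.1 -1.2] 
ee [ 0.5617 -0.0251  0.1082] [0.0002 0.0001 0.0004] pad [0.588  0.0331 0.06  ] 
gap tool mm [  0.39   1.45 108.19] [0.3  0.18 0.36] yaw 12.53
```

send_rows(commands=[[0.8,[0,0.13,0],[0,0,0]],[0.8,[0,0.13,0],[0,0,0]],[0.8,[0,0.13,0],[0,0,0]],[0.8,[0,0.13,0],[0,0,0]]])

```text
t: 5.7
ee_pos: [0.562, -0.0264, 0.1082]
orientation: [[0.976, 0.217, 0.0], [0.217, -0.976, 0.0], [0.0, -0.0, -1.0]]
wrist_force: [-0.0, -0.5, 0.3]
finger_gap: 0.0117
```

```bash
python3 avg.py
python3 - <<'E'
from h import *
im=np.load('w5.npz')['im'];save('c5',im[150:330,170:350],3.3)
E
```

```text
t 6.05 F [ 0.4  0.2 -0.8] 
ee [ 0.562  -0.0264  0.1082] [0. 0. 0.] pad [0.5882 0.033  0.06  ] 
gap tool mm [  0.54   0.23 108.22] [0.02 0.02 0.01] yaw 12.53
```

View pics/c5.png

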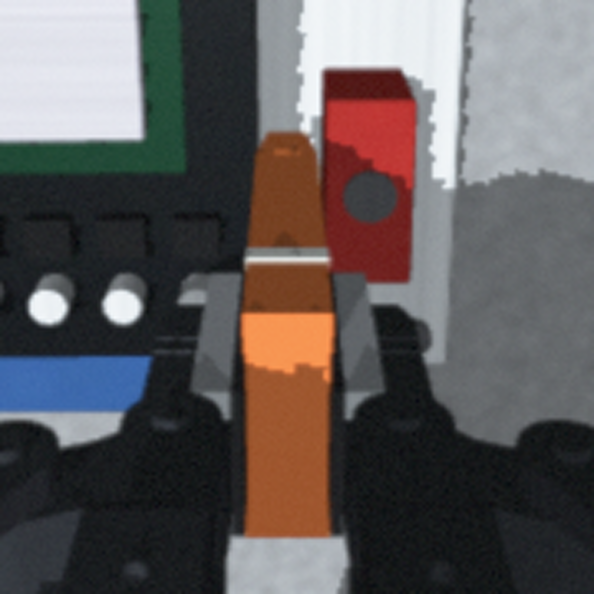

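Settled now: the foot is centred between the board's edge (x≈258) and the red stop's inner edge (x≈323), 0.2 mm off by the numbers. I lower it slowly.

send_rows(commands=[[0.8,[0,0.02,0.3],[0,0,0]],[0.8,[0,0.02,0.6],[0,0,0]],[0.8,[0,0.02,0.9],[0,0,0]],[0.8,[0,0.02,1.2],[0,0,0]],[0.8,[0,0.02,1.5],[0,0,0]],[0.8,[0,0.02,1.8],[0,0,0]],[0.8,[0,0.02,2.0],[0,0,0]],[0.8,[0,0.02,2.0],[0,0,0]],[0.8,[0,0.02,2.0],[0,0,0]],[0.8,[0,0.02,2.0],[0,0,0]]])

```text
t: 6.93
ee_pos: [0.5622, -0.0266, 0.0884]
orientation: [[0.976, 0.217, 0.0], [0.217, -0.976, -0.0], [0.0, 0.0, -1.0]]
wrist_force: [0.3, 0.3, -0.6]
finger_gap: 0.0116
```

```bash
python3 avg.py
```

```text
t 7.2833 F [-0.5  0.2 -0. ] 
ee [ 0.5622 -0.0266  0.0884] [0. 0. 0.] pad [0.5883 0.0331 0.06  ] 
gap tool mm [ 0.47 -0.09 88.44] [0.07 0.02 0.05] yaw 12.53
```

Inside the gap with no contact force. I continue to the floor in small steps.

send_rows(commands=[[0.8,[0,0,0.3],[0,0,0]],[0.8,[0,0,0.6],[0,0,0]],[0.8,[0,0,0.9],[0,0,0]],[0.8,[0,0,1.1],[0,0,0]],[0.8,[0,0,1.3],[0,0,0]],[0.8,[0,0,1.4],[0,0,0]],[0.8,[0,0,1.4],[0,0,0]],[0.8,[0,0,1.4],[0,0,0]],[0.8,[0,0,1.4],[0,0,0]]])

```text
t: 8.08
ee_pos: [0.5622, -0.0266, 0.0744]
orientation: [[0.976, 0.217, 0.0], [0.217, -0.976, -0.0], [0.0, 0.0, -1.0]]
wrist_force: [0.5, 0.1, -0.4]
finger_gap: 0.0114
```

send_rows(commands=[[0.8,[0,0,0.1],[0,0,0]],[0.8,[0,0,0.15],[0,0,0]],[0.8,[0,0,0.2],[0,0,0]],[0.8,[0,0,0.25],[0,0,0]],[0.8,[0,0,0.25],[0,0,0]],[0.8,[0,0,0.25],[0,0,0]]])

```text
t: 8.58
ee_pos: [0.5621, -0.0266, 0.0719]
orientation: [[0.976, 0.217, 0.0], [0.217, -0.976, -0.0], [0.0, 0.0, -1.0]]
wrist_force: [-1.1, 0.7, 0.6]
finger_gap: 0.0114
```

send_rows(commands=[[0.8,[0,0,0.05],[0,0,0]],[0.8,[0,0,0.1],[0,0,0]],[0.8,[0,0,0.15],[0,0,0]],[0.8,[0,0,0.15],[0,0,0]],[0.8,[0,0,0.15],[0,0,0]]])

```text
t: 9.0
ee_pos: [0.5623, -0.0266, 0.0719]
orientation: [[0.976, 0.217, -0.0], [0.217, -0.976, -0.0], [-0.0, 0.0, -1.0]]
wrist_force: [-4.0, 0.6, 8.7]
finger_gap: 0.0114
```

The foot stands on the floor: TCP stopped at z 0.0719 against 0.072 expected, with 8.7 N up. I relax the push, open and rise.

send_rows(commands=[[0.8,[0,0,-0.12],[0,0,0]],[1.5,[0,0,-0.12],[0,0,0]],[2,[0,0,-0.12],[0,0,0]],[3,[0,0,-0.12],[0,0,0]],[3,[0,0,-0.12],[0,0,0]],[3,[0,0,-0.12],[0,0,0]],[3,[0,0,-1],[0,0,0]],[3,[0,0,-3],[0,0,0]],[3,[0,0,-6],[0,0,0]],[3,[0,0,-9],[0,0,0]]])

```text
t: 9.83
ee_pos: [0.5612, -0.0265, 0.1607]
orientation: [[0.976, 0.217, -0.002], [0.217, -0.976, 0.0], [-0.002, -0.001, -1.0]]
wrist_force: [0.7, 0.3, 0.2]
finger_gap: 0.0302
```

```bash
python3 avg.py
python3 - <<'E'
from h import *
a=viewer.camera('scene');b=viewer.camera('side')
save('c6',np.hstack([a[170:280,180:310],b[135:245,175:305]]),3)
s=arm.observe();Rt=np.array(s['orientation']);p=s['ee_pos'];print('to pad tool cm',(Rt.T@(np.array([.5875,.033,.06])-p)*100).round(2))
A=viewer.camera_model('scene');B=viewer.camera_model('side')
for n,m,o in(('A',A,(180,170)),('B',B,(175-130,135))):print(n,'predicted spacer top in crop',(3*(proj(m,(.5614,-.0266,.1))-o)).round(0))
E
```

```text
t 10.1833 F [ 0.8 -0.6  0.2] 
ee [ 0.563  -0.0268  0.1628] [0.0019 0.0003 0.0037] pad [0.5879 0.0331 0.06  ] 
gap tool mm [ -1.17  -0.73 162.8 ] [2.79 1.13 3.71] yaw 12.53
to pad tool cm [ 3.88 -5.22  9.86]
A predicted spacer top in crop [126. 126.]
B predicted spacer top in crop [582.  82.]
```

View pics/c6.png

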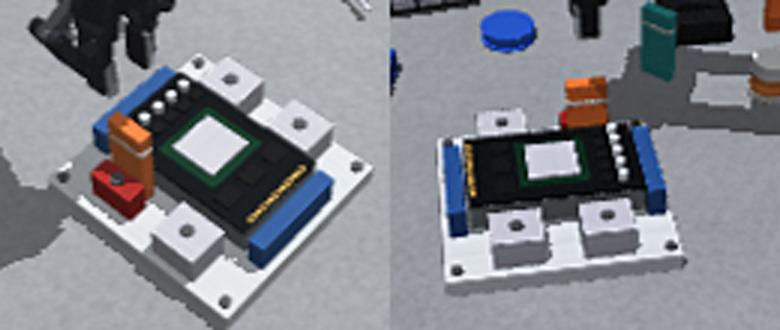

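The spacer stands upright and alone in the red stop's gap, its top where a fully seated one must be (scene crop (130,128) against (126,126) predicted, side (586,83) against (582,82)). Now I close the fingers and go over the pad.

send_rows(commands=[[0,[0,0,0],[0,0,0]],[0,[2,-2.6,0],[0,0,0]],[0,[3.9,-5.2,0],[0,0,0]],[0,[3.9,-5.2,2],[0,0,0]],[0,[3.9,-5.2,5],[0,0,0]],[0,[3.9,-5.2,7.5],[0,0,0]],[0,[3.9,-5.2,8.5],[0,0,0]],[0,[3.9,-5.2,8.5],[0,0,0]],[0,[3.9,-5.2,8.5],[0,0,0]],[0,[3.9,-5.2,8.5],[0,0,0]]])

```text
t: 11.17
ee_pos: [0.5901, 0.0324, 0.0771]
orientation: [[0.976, 0.217, 0.003], [0.217, -0.976, -0.0], [0.003, 0.001, -1.0]]
wrist_force: [0.4, 0.1, -0.2]
finger_gap: 0.0002
```

send_rows(commands=[[0,[0,0,0],[0,0,0]],[0,[0,0,0],[0,0,0]],[0,[0,0,0],[0,0,0]],[0,[0,0,0],[0,0,0]]])

```text
t: 11.5
ee_pos: [0.5893, 0.0325, 0.0761]
orientation: [[0.976, 0.217, 0.001], [0.217, -0.976, -0.0], [0.001, 0.0, -1.0]]
wrist_force: [-0.2, -0.1, -0.4]
finger_gap: 0.0004
```

send_rows(commands=[[0,[-0.15,0,0.4],[0,0,0]],[0,[-0.15,0,0.8],[0,0,0]],[0,[-0.15,0,1.2],[0,0,0]],[0,[-0.15,0,1.5],[0,0,0]],[0,[-0.15,0,1.7],[0,0,0]],[0,[-0.15,0,1.9],[0,0,0]],[0,[-0.15,0,2.1],[0,0,0]],[0,[-0.15,0,2.3],[0,0,0]],[0,[-0.15,0,2.3],[0,0,0]],[0,[-0.15,0,2.3],[0,0,0]]])

```text
t: 12.33
ee_pos: [0.5869, 0.0323, 0.054]
orientation: [[0.976, 0.217, -0.003], [0.217, -0.976, -0.0], [-0.003, -0.0, -1.0]]
wrist_force: [-8.3, 0.2, 14.5]
finger_gap: -0.0001
```

send_rows(commands=[[0,[-0.05,0,0.1],[0,0,0]],[0,[-0.05,0,0.15],[0,0,0]],[0,[-0.05,0,0.2],[0,0,0]],[0,[-0.05,0,0.2],[0,0,0]],[0,[-0.05,0,0.2],[0,0,0]],[0,[-0.05,0,0.2],[0,0,0]]])

```text
t: 12.83
ee_pos: [0.587, 0.0323, 0.054]
orientation: [[0.976, 0.217, -0.002], [0.217, -0.976, -0.0], [-0.002, -0.0, -1.0]]
wrist_force: [-12.6, 0.7, 21.9]
finger_gap: -0.0002
```

send_rows(commands=[[0,[-0.05,0,0.05],[0,0,0]],[0,[-0.1,0,0.1],[0,0,0]],[0,[-0.15,0,0.1],[0,0,0]],[0,[-0.15,0,0.1],[0,0,0]],[0,[-0.15,0,0.1],[0,0,0]],[0,[-0.15,0,0.1],[0,0,0]],[0,[-0.15,0,0.1],[0,0,0]],[0,[-0.15,0,0.1],[0,0,0]]])

```text
t: 13.5
ee_pos: [0.5869, 0.0323, 0.0539]
orientation: [[0.976, 0.217, 0.002], [0.217, -0.976, 0.001], [0.002, -0.0, -1.0]]
wrist_force: [-9.3, 2.5, 22.7]
finger_gap: -0.0003
```

Run:
```python
from h import *
for i in range(6):
    b=viewer.camera('side');s=arm.observe();print(s['t'],np.round(s['ee_pos'],4),np.round(s['wrist_force'],1))
a=viewer.camera('scene')
save('c7',np.hstack([a[170:280,180:310],b[135:245,175:305]]),3)
```

```text
13.55 [0.5869 0.0323 0.0539] [-9.8  1.8 23.5]
13.6 [0.5869 0.0323 0.0539] [-9.6  1.4 23.5]
13.65 [0.5869 0.0323 0.0539] [-9.4  1.7 22.7]
13.7 [0.5869 0.0323 0.0539] [-9.8  2.2 22.7]
13.75 [0.5869 0.0323 0.054 ] [-10.    1.8  24.1]
13.8 [0.587  0.0323 0.0539] [-10.1   0.9  22.8]
```

View pics/c7.png

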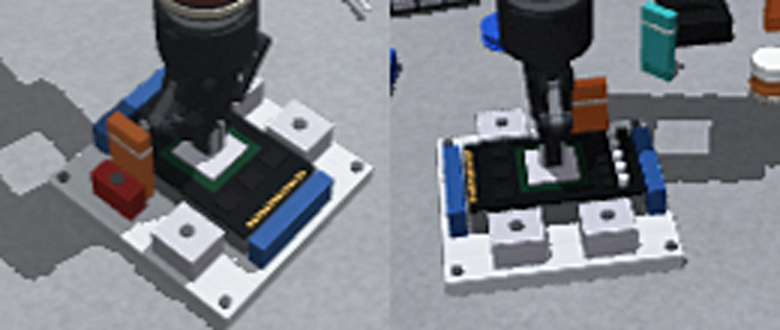

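The fingers press on the silver pad, the board's face is level with the blue rails, and the spacer still stands at (130,155) beside the red stop. The push is steady at about 23 N on the stop, so I hand in.

```bash
python3 -c "
from station import hand_in
print(hand_in())"
```

```text
the job is handed in; nothing more can be done
None
```

I took the smaller orange spacer from the rack and lowered it upright into the wide gap by the red stop. There was no measurable contact on the way down. It met the floor with the tool tip at 71.9 mm, where 72 mm was expected, and then I let go of it. I then pressed the board down on its heat spreader with closed fingers and handed in while still holding it, about 13.8 s into the 48 s allowed.

**Last checks:**
- **Board:** the tool tip held steady at 54 mm, which is the flush height. It stayed there when I pushed harder, so the board is on its hard stop. The push is about 23 N down, well under 60 N.
- **Spacer:** the last scene and side pictures show it still standing in the gap, and its top was within a couple of pixels of the fully seated position.
- **Other things:** I touched nothing else on the bench. I did not compare each bystander's position before and after.

**What disagreed:**
- **Sideways load:** about 10 N of sideways load remains at the fingers and only partly eased when I adjusted for it. It is steady and the fingers are not slipping.
- **Positioning:** just above the gap, a 1.6 mm correction moved the arm about 3 mm. I measured again and corrected it before the spacer entered the gap.

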